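# Find the condiment lid that rocks and seat it

## Task

One of the four lids on the wooden condiment stand has slipped toward the front and sits partly on the rim of its pot. Press with the fingertips on the front half of the lids to find the one that rocks under the press, then push that lid sideways until it drops flat into its pot. Only touch and push, picking no lid up; leave the other lids seated and the things around the stand where they are.

Things in the scene. Friction and masses are not known exactly. Their poses are not given: they have to be found in the camera images.
- stand: fixed wooden condiment stand, 470 mm long (its y), 140 mm deep (its x), board top 72 mm above the cart top, with four white porcelain pots sunk in a row. Origin: centre of its underside; z up, y along the row to the left, -x is its front, which faces the robot's side. The pot rims stand 6 mm above the board: rim top flat at z = 78 mm, 82 mm inside, 108 mm outside diameter.
- seat_1 (a point): centre of the leftmost pot's mouth, on the stand, at the level of the rim top (78 mm above the stand's underside); axes as the stand's. Neighbouring seats are 116 mm apart.
- seat_2 (a point): centre of the second from the left pot's mouth, on the stand, at the level of the rim top (78 mm above the stand's underside); axes as the stand's. Neighbouring seats are 116 mm apart.
- seat_3 (a point): centre of the third from the left pot's mouth, on the stand, at the level of the rim top (78 mm above the stand's underside); axes as the stand's. Neighbouring seats are 116 mm apart.
- seat_4 (a point): centre of the rightmost pot's mouth, on the stand, at the level of the rim top (78 mm above the stand's underside); axes as the stand's. Neighbouring seats are 116 mm apart.
- lid_1: Loose round steel lid, one of four identical ones, about 0.2 kg; any lid may lie on any pot. Plate 104 mm across, 3 mm thick; below it a plug 76 mm across, 5 mm deep, that drops into the 82 mm pot mouth with 3 mm play all round; black knob 23 mm across in the middle, its top 26 mm above the origin. Origin: centre of the plate's underside; z up (yaw means nothing).
- lid_2: Lid, identical to lid_1, same origin. A lid, whichever it is, that is seated has its origin level with the rim top (within 1 mm), lies flat and does not give when pressed.
- lid_3: Lid, identical to lid_1, same origin. Whichever of the four is unseated is 7 to 10 mm off its pot's centre, slipped to the front (up to 30 degrees either side of straight forward): its plug lies on the front of the rim, its rear edge on the rear of the rim, so it leans about 4 degrees, front edge up.
- lid_4: Lid, identical to lid_1, same origin. Whichever is unseated rocks level when pressed with 3 to 8 N about 33 mm in front of the knob's centre (front dips 1 to 2 mm, rear lifts) and tips back when let go. Pushed level at the knob (1 to 3 N) toward its pot's centre it slides until it drops 5 mm into the mouth.
- spice_a: bystander, loose: spice jar with black cap, 41 mm across, 105 mm tall. Origin: centre of its underside.
- spice_b: bystander, loose: spice jar with black cap, 41 mm across, 105 mm tall. Origin: centre of its underside.
- salt_shaker: bystander, loose: salt shaker, 44 mm across, 90 mm tall. Origin: centre of its underside.
- salt_bowl: bystander, loose: white bowl, 85 mm across, 35 mm tall. Origin: centre of its underside.
- chilli_bottle: bystander, loose: slim bottle with yellow cap, 48 mm across, 183 mm tall. Origin: centre of its underside.
- tea_glass_b: bystander, loose: waisted tea glass, 64 mm across, 89 mm tall. Origin: centre of its underside.

How it is judged (in metres and radians):
On the way:
1. the unseated lid is pressed at the front so that it rocks level under the fingers, still up on the rim (((contact force between the fingers and lid_1 above 0.5 N and z of lid_1 in the frame of stand above 0.0812 m and angle between lid_1's own z axis and vertical below 0.03 rad) or (contact force between the fingers and lid_2 above 0.5 N and z of lid_2 in the frame of stand above 0.0812 m and angle between lid_2's own z axis and vertical below 0.03 rad) or (contact force between the fingers and lid_3 above 0.5 N and z of lid_3 in the frame of stand above 0.0812 m and angle between lid_3's own z axis and vertical below 0.03 rad) or (contact force between the fingers and lid_4 above 0.5 N and z of lid_4 in the frame of stand above 0.0812 m and angle between lid_4's own z axis and vertical below 0.03 rad))), for 0.1 s.
At the end, for the whole second after the job is handed in: All four lids are seated and at rest: each lid's origin within 2 mm of the rim top (76.0 to 79.8 mm above the stand's underside) and the lid flat within 0.02 rad (z of lid_1 in the frame of stand between 0.076 and 0.0798 m and angle between each of lid_1, lid_2, lid_3, lid_4's own z axis and vertical below 0.02 rad and linear speed of each of lid_1, lid_2, lid_3, lid_4 below 0.01 m/s and z of lid_2 in the frame of stand between 0.076 and 0.0798 m and z of lid_3 in the frame of stand between 0.076 and 0.0798 m and z of lid_4 in the frame of stand between 0.076 and 0.0798 m); the robot touches nothing.
It fails at once if a lid is picked up (more than 12 mm above its seat) (z of any of lid_1, lid_2, lid_3, lid_4 in the frame of stand above 0.09 m).
It fails at once if a lid is tipped up (more than 0.25 rad) or pushed right off its place (30 mm) (angle between any of lid_1, lid_2, lid_3, lid_4's own z axis and vertical above 0.25 rad or distance of any of lid_1, lid_2, lid_3, lid_4 from where it was at the start of the episode above 0.03 m).
It fails at once if a bystander is pushed away (30 mm) or knocked over (distance of any of spice_a, spice_b, salt_shaker, salt_bowl, chilli_bottle, tea_glass_b from where it was at the start of the episode above 0.03 m or angle between any of spice_a, spice_b, salt_shaker, salt_bowl, chilli_bottle, tea_glass_b's own z axis and vertical above 0.4 rad).
It also fails if it takes over 54 s, if anything falls off the work surface, if the arm or the gripper's body presses on something with over 40 N, if the wrist force passes 120 N, or if a joint passes its speed limit or range.

## Robot

A 6-joint arm with a two-finger parallel gripper is mounted at the origin on the work surface; the furniture and walls round the work are solid. World frame = base frame: x ahead of the robot, y to its left, z up, the work surface at z = 0. Lengths are in m, angles in degrees, forces in N, time in s.
With the tool pointing down it reaches from about 0.375 to 0.75 m from the base axis. Payload 9 kg.
Tool frame: the origin (TCP) lies midway between the tips of the shut fingers; the grasp point (between the pads) lies 19 mm behind it (robot.hold_point_z is the distance from the TCP to the grasp point, in m); z points along the fingers, y is the line along which they close (so a half turn about z gives the same grasp; the last joint's range is limited). The gripper opens to 85 mm and grips with 20 to 120 N. Pads are 22 mm wide; open, the fingers measure 114 mm over their backs; the gripper's body (76 mm by 85 mm) begins 54 mm behind the grasp point. The pads swing forward as they close: fully open they stand 13 mm farther back than shut.
Start: joints at [57.198, 5.964, 5.575, 89.605, 0, 77.527], TCP at [0.208, 0.563, 0.231] pointing down, gripper open.
Joint ranges: [-171.21, 171.21], [-48.23, 106.86], [-62.78, 66.21], [-105.2, 120.99], [-86.42, 89.51], [-180, 180]. Speed limits (degrees/s): [127.2, 127.2, 147.25, 180, 180, 180].

## Interface

Orientations are given as [roll, pitch, yaw] about the fixed x, y, z axes, in that order (R = Rz(yaw) Ry(pitch) Rx(roll)).
In Python, from plant import robot, fingers, grab_frame, get_calibration, cut_out, mark_of gives the robot as it stands. Calls block until the motion is done:
- robot.move_pose(position, orientation): joint-space move of the TCP to a pose.
- robot.line_to(position, vel=0.15, rotation=None, guard=None): straight line of the TCP; rotation=None keeps the orientation; vel is the mean speed in m/s. With guard (N) it stops when the force on the tool has changed by that much, and returns True; else False.
- robot.goto_joints(angles): joint-space move.
- fingers.set_gripper(opening): finger opening in m; the grip force is fixed at half the most; returns when the fingers have stopped.
- robot.pause(seconds).
- robot.ik(position, orientation): joint angles nearest the present ones, or None.
- grab_frame(name): name is "scene" or "top" or "wrist"; returns the picture (480x640x3 uint8, blue, green, red); there is no depth.
- get_calibration(name): a dict with "vertical_fov" (degrees; the focal length in pixels is half the picture's height over the tangent of half this angle, whatever the lens; pixels are square), "cx", "cy" (the principal point, pixels), "k1" (the pictures are not rectified: a ray, as slopes to the right and down, at radius r is drawn at 1 + k1 r^2 times it, then the intrinsics apply), "rvec" (rotation vector, rad) and "tvec" (3), from world to camera coordinates, as OpenCV has them. Camera axes: x right, y down, z forward; pixel columns grow to the right and rows downward; lengths in m; the calibration is good to about 2 mm. A picture is of the moment at which its call begins: read the wrist's pose just before it. get_calibration takes no time and is no camera call; for the wrist camera it gives the pose at the moment of the call.
A pose or a line that the arm cannot do raises robot.IKError and nothing moves.
- robot.job_done(): hands the job in; it is judged then, once.
Trained networks look in the newest picture that a camera, given by its name, has taken for a name from the list of things; names that differ only in an ending like _2 or _b are one class to them, and where a whole thing is asked for, a point or a joint stands for the part that bears it (a point fixed in the world has none). Each returns a list of dicts, best first, with "confidence" (0 to 1); they miss things now and then, are a little off and sometimes report something else, mostly with a low value. They report only what shows in the picture. A call takes as long as a camera call.
- cut_out(camera, target): "pixels" (480x640 bool, what is visible of it) and "uv" ([column, row] in pixels, amid what is visible of it).
- mark_of(camera, target): "uv" ([column, row] in pixels: a listed point, or the origin of a listed thing).
Readings, each from a call of its own:
- robot.get_time(): time.
- robot.get_q(): joint angles.
- robot.get_qvel(): joint speeds.
- robot.get_joint_torque(): joint torques, N m.
- robot.get_tool_pos(): TCP position.
- robot.get_tcp_rot(): TCP orientation.
- robot.get_ft_force(): force on the tool from outside, world axes, zero at the start.
- robot.get_torque(): the same for the moment, N m.
- robot.get_gripper_width(): finger opening in m.
- robot.get_gripper_force(): force on a finger pad.
Only numpy, scipy, OpenCV 4.12 (cv2) and the standard library are available. Lean on these libraries where they do the work, as an engineer would, in place of code of your own. Each camera call takes 0.05 s, during which the arm holds its last target. There are 200 camera calls.

## Working session

There is one attempt and no reset: what is moved stays moved. The work goes in short steps, each a Python script; the robot and the scene stay as the last script left them, time stands still between calls to the robot, and variables do not carry over. Pictures are saved under pics/ and viewed, at most 10 in all, crops included, and the job is handed in when it is done.

```bash
mkdir -p pics; cat > h.py <<'E'
import numpy as np, cv2
from plant import robot, fingers, grab_frame, get_calibration, cut_out, mark_of
def ray(cam,uv,cal=None):
    c=cal or get_calibration(cam); f=240/np.tan(np.radians(c["vertical_fov"]/2))
    d=np.array([(uv[0]-c["cx"])/f,(uv[1]-c["cy"])/f]); p=d.copy()
    for _ in range(30): p=d/(1+c["k1"]*(p@p))
    R=cv2.Rodrigues(np.array(c["rvec"],float))[0]; t=np.array(c["tvec"],float).ravel()
    return -R.T@t, R.T@np.array([p[0],p[1],1.])
def at_z(cam,uv,z,cal=None):
    o,d=ray(cam,uv,cal); return o+d*(z-o[2])/d[2]
E
python3 - <<'E'
from h import *
for n in("scene","top"):
    im=grab_frame(n); cv2.imwrite(f"pics/{n}0.png",im)
    o,_=ray(n,[320,240]); print(n,o.round(3))
    for t in("seat_1","seat_2","seat_3","seat_4","lid_1","stand"):
        print(t,[(np.round(m["uv"],1),round(m["confidence"],2)) for m in mark_of(n,t)])
print(robot.get_time())
E
```

```text
scene [-0.315  1.216  0.676]
seat_1 [(array([248. , 246.2]), 0.85), (array([330.7, 216.9]), 0.62), (array([369.7, 207.2]), 0.55)]
seat_2 [(array([248. , 246.2]), 0.85), (array([330.7, 216.9]), 0.62), (array([369.7, 207.2]), 0.55)]
seat_3 [(array([248. , 246.2]), 0.85), (array([330.7, 216.9]), 0.62), (array([369.7, 207.2]), 0.55)]
seat_4 [(array([248. , 246.2]), 0.85), (array([330.7, 216.9]), 0.62), (array([369.7, 207.2]), 0.55)]
lid_1 [(array([370.8, 211.6]), 0.94), (array([293.9, 231.7]), 0.66), (array([331.4, 221.7]), 0.55), (array([253.5, 246. ]), 0.54)]
stand [(array([315.4, 255.9]), 0.8)]
top [0.306 0.116 1.615]
seat_1 []
seat_2 []
seat_3 []
seat_4 []
lid_1 [(array([294.5, 229.9]), 0.95), (array([340.7, 241.1]), 0.77), (array([256.2, 218.3]), 0.73), (array([381.6, 255.8]), 0.57), (array([326.3, 296.4]), 0.42)]
stand [(array([319.2, 244.4]), 0.57)]
0.7
```

View pics/scene0.png

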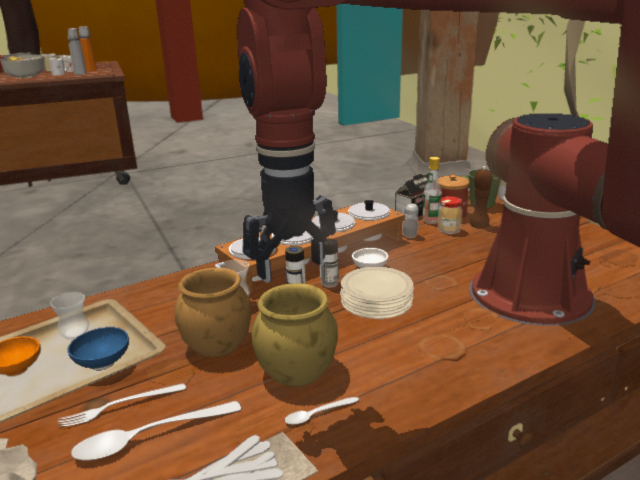

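View pics/top0.png

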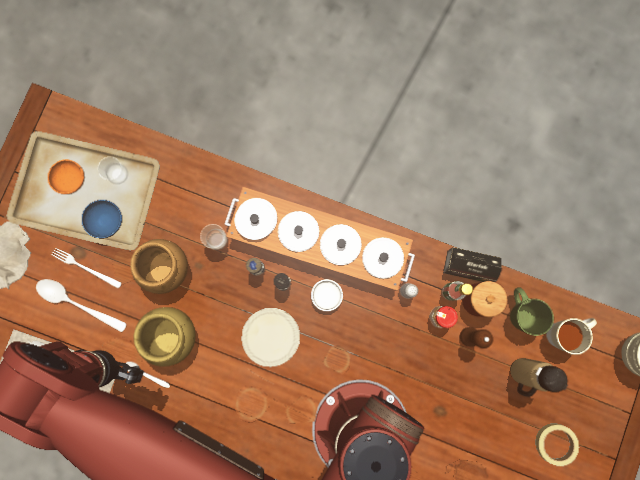

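```bash
python3 - <<'E'
from h import *
for uv in([294.5, 229.9],[340.7, 241.1],[256.2, 218.3],[381.6, 255.8],[319.2,244.4]):
    print(uv,[at_z("top",uv,z).round(4) for z in (0.078,0)])
for uv in([370.8, 211.6],[293.9, 231.7],[331.4, 221.7],[253.5, 246. ]):
    print(uv,[at_z("scene",uv,z).round(4) for z in (0.078,)])
E
```

```text
[294.5, 229.9] [array([0.5252, 0.1612, 0.078 ]), array([0.5363, 0.1635, 0.    ])]
[340.7, 241.1] [array([0.4924, 0.0409, 0.078 ]), array([0.5019, 0.0371, 0.    ])]
[256.2, 218.3] [array([0.5585, 0.2611, 0.078 ]), array([0.5713, 0.2684, 0.    ])]
[381.6, 255.8] [array([ 0.4509, -0.0647,  0.078 ]), array([ 0.4583, -0.0739,  0.    ])]
[319.2, 244.4] [array([0.4852, 0.0975, 0.078 ]), array([0.4943, 0.0965, 0.    ])]
[370.8, 211.6] [array([ 0.4384, -0.0681,  0.078 ])]
[293.9, 231.7] [array([0.5306, 0.1393, 0.078 ])]
[331.4, 221.7] [array([0.4879, 0.0407, 0.078 ])]
[253.5, 246.0] [array([0.5608, 0.2534, 0.078 ])]
```

The scene view shows the stand with four lids and the arm over it. In the top view the knobs are at about (255,219), (298,231), (341,243) and (383,257), with jars in front and the bottle at the right. The network marks agree, and the 343 mm span is close to the expected 348 mm. Next I'll take close wrist views.

```bash
python3 - <<'E'
from h import *
print(robot.get_tcp_rot())
fingers.set_gripper(0.0)
Y=-18.3
robot.move_pose([0.40,0.125,0.33],[180,0,Y])
cal=get_calibration("wrist"); im=grab_frame("wrist"); cv2.imwrite("pics/w0.png",im)
print(ray("wrist",[320,240]))
for t in("lid_1","seat_1","stand"):
    for m in mark_of("wrist",t): print(t,np.round(m["uv"],1),round(m["confidence"],2),at_z("wrist",m["uv"],0 if t=="stand" else .078,cal).round(4))
print(robot.get_q(),robot.get_time(),robot.get_ft_force())
E
```

```text
[1.79993051e+02 5.28905551e-04 1.59672590e+02]
(array([0.47851085, 0.10026564, 0.47167299]), array([-0.3076234 ,  0.11051697, -0.94512226]))
lid_1 [372.2  99.4] 0.75 [0.487  0.0404 0.078 ]
lid_1 [264.1  99.4] 0.74 [0.5243 0.1528 0.078 ]
lid_1 [473.6 107. ] 0.66 [ 0.4444 -0.0637  0.078 ]
lid_1 [159.9 107.2] 0.57 [0.553 0.265 0.078]
stand [319.8 104.9] 0.95 [0.5039 0.096  0.    ]
[-6.48910160e-01 -2.24742934e+01 -9.91074544e+00  1.02565958e+02
 -6.90349898e-04 -1.62352385e+02] 5.15 [ 0.279108   -0.03150742 -0.18835682]
```

View pics/w0.png

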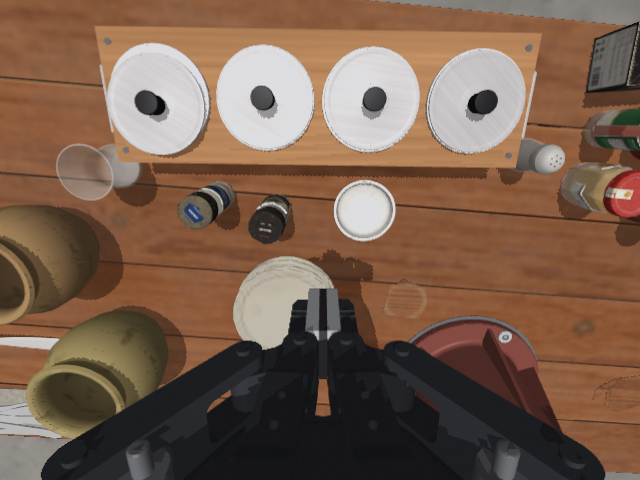

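The wrist view shows the four lids at about (158,100), (265,98), (371,98) and (476,101), and the board corners at (97,28), (541,34), (118,162) and (521,166). I'll locate the stand from the board and compare the lid centres with the seats.

```bash
python3 - <<'E'
from h import *
cal=get_calibration("wrist")
C=np.array([at_z("wrist",u,.072,cal)[:2] for u in([97,28],[541,34],[521,166],[118,162])])
print(C.round(4),[np.linalg.norm(C[i]-C[i-1]).round(4) for i in range(4)])
c=C.mean(0); a=(C[0]-C[1])+(C[3]-C[2]); yaw=np.arctan2(-a[0],a[1]); ey=np.array([-np.sin(yaw),np.cos(yaw)]); ex=np.array([ey[1],-ey[0]])
print("board",c,np.degrees(yaw))
im=grab_frame("wrist")
for m in cut_out("wrist","lid_1"):
    cs,_=cv2.findContours(m["pixels"].astype(np.uint8),cv2.RETR_EXTERNAL,cv2.CHAIN_APPROX_NONE)
    k=max(cs,key=cv2.contourArea)[:,0,:]
    P=np.array([at_z("wrist",u,.081,cal)[:2] for u in k])
    (x,y),r=cv2.minEnclosingCircle((P*1000).astype(np.float32)); p=np.array([x,y])/1000
    A=np.c_[2*P,np.ones(len(P))]; s=np.linalg.lstsq(A,(P**2).sum(1),rcond=None)[0]; q=s[:2]; rq=np.sqrt(s[2]+q@q)
    d=q-c; print(round(m["confidence"],2),q.round(4),"r",round(rq*1e3,1),"stand xy mm",(d@ex*1e3).round(1),(d@ey*1e3).round(1))
E
```

```text
[[ 0.6445  0.2943]
 [ 0.4929 -0.1463]
 [ 0.3616 -0.1081]
 [ 0.5155  0.3423]] [np.float64(0.1377), np.float64(0.466), np.float64(0.1367), np.float64(0.4759)]
board [0.50363929 0.09555245] -18.930623745649353
0.96 [ 0.448  -0.0657] r 51.5 stand xy mm -0.3 -170.6
0.67 [0.4868 0.0416] r 50.8 stand xy mm 1.6 -56.5
0.59 [0.5243 0.1512] r 51.7 stand xy mm 1.5 59.4
0.59 [0.5556 0.2672] r 51.6 stand xy mm -6.5 179.2
```

Leftmost lid stands out: it is about 7 mm forward and 3 mm left of its seat, while the other three are within 2–3 mm. I'll press its front half.

```bash
cat >> h.py <<'E'
Y=-18.93; y_=np.radians(Y); ex=np.array([np.cos(y_),np.sin(y_)]); ey=np.array([-np.sin(y_),np.cos(y_)])
c=np.array([.50364,.09555])+.0009*ex+.002*ey
def W(x,y,z): return np.r_[c+x*ex+y*ey,z]
E
python3 - <<'E'
from h import *
x,y=-.0074,.177
robot.move_pose(W(x-.033,y,.15),[180,0,Y])
robot.line_to(W(x-.033,y,.096),vel=.06)
f0=np.array(robot.get_ft_force())
hit=robot.line_to(W(x-.033,y,.078),vel=.01,guard=2)
print(hit,np.round(robot.get_tool_pos(),4),robot.get_ft_force()-f0)
z=robot.get_tool_pos()[2]
for i in range(8):
    z-=.0005; robot.line_to(W(x-.033,y,z),vel=.01); robot.pause(.15)
    f=robot.get_ft_force()-f0; print(round(z,4),np.round(robot.get_tool_pos(),4)[2],f.round(2))
    if f[2]>5: break
robot.pause(.3); print((robot.get_ft_force()-f0).round(2))
robot.line_to(W(x-.033,y,.13),vel=.08); print(robot.get_time())
E
```

```text
True [0.524  0.2777 0.0865] [-0.47767729  1.13080745  1.64473331]
0.086 0.0863 [-2.48  0.71  6.53]
[-3.47  0.95  5.78]
9.7333
```

Contact came 5 mm above a seated lid top, so this lid is the raised one. I'll repeat the press in fine steps to confirm the rock: a low-force travel, then a hard stop.

```bash
python3 - <<'E'
from h import *
x,y=-.0074,.177
robot.line_to(W(x-.033,y,.0915),vel=.06); robot.pause(.2)
f0=np.array(robot.get_ft_force()); z=.0915
for i in range(26):
    z-=.0003; robot.line_to(W(x-.033,y,z),vel=.01); robot.pause(.06)
    f=robot.get_ft_force()-f0; print(round(z,4),np.round(robot.get_tool_pos(),4)[2],f.round(2))
    if f[2]>5: break
robot.pause(.3); print((robot.get_ft_force()-f0).round(2))
cal=get_calibration("wrist"); cv2.imwrite("pics/press.png",grab_frame("wrist")[:, :])
robot.line_to(W(x-.033,y,.13),vel=.08); print(robot.get_time())
E
```

```text
0.0912 0.0913 [ 0.7  -0.24  0.01]
0.0909 0.0908 [-0.38 -0.19  1.1 ]
0.0906 0.0906 [ 0.09 -0.34 -0.1 ]
0.0903 0.0903 [-0.22  1.    0.02]
0.09 0.09 [-0.13  0.43  0.7 ]
0.0897 0.0897 [-0.41 -0.54  0.23]
0.0894 0.0894 [-0.63 -0.82  0.92]
0.0891 0.0891 [ 0.36 -0.23  0.15]
0.0888 0.0888 [-0.01  0.12  0.29]
0.0885 0.0885 [-0.2  -0.53  0.47]
0.0882 0.0881 [0.86 0.09 0.17]
0.0879 0.0879 [ 0.77 -0.69  1.06]
0.0876 0.0878 [-0.52 -0.45  1.76]
0.0873 0.0873 [-0.96  0.91  1.07]
0.087 0.087 [-0.49  0.99  2.34]
0.0867 0.0867 [-1.03  1.72  2.39]
0.0864 0.0864 [-0.91  0.78  3.04]
0.0861 0.0863 [-2.52  0.76  5.69]
[-1.73  2.18  5.98]
17.325
```

View pics/press.png

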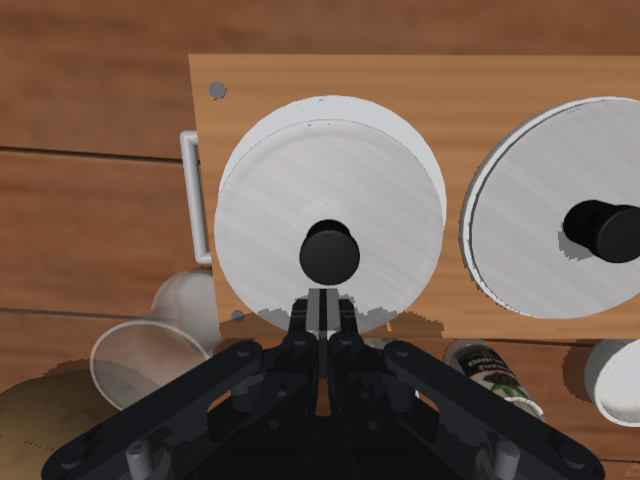

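The force stays at 1–3 N from z = 0.088 to 0.0864, then stops hard, so the lid rocks level. The picture shows the plate centred near (329,235) and the pot's rear rim exposed behind it, topmost near (335,96), so the slip is almost straight forward. I'll refine the push direction from those points.

```bash
python3 - <<'E'
from h import *
from scipy.optimize import least_squares
im=cv2.imread("pics/press.png")
dz=.0863-robot.get_tool_pos()[2]
def az(u,z):
    o,d=ray("wrist",u); o=o+[0,0,dz]; p=o+d*(z-o[2])/d[2]; q=p[:2]-c; return np.array([q@ex,q@ey])*1e3
def fit(us,z,r):
    P=np.array([az(u,z) for u in us]); s=least_squares(lambda v:np.hypot(*(P-v).T)-r,P.mean(0)+[-20,0]); return s.x.round(1),s.fun.round(1)
# outer edges by scanning radially from the plate centre
hsv=cv2.cvtColor(im,cv2.COLOR_BGR2HSV); pts=[]
for a in np.radians(range(-160,-19,7)):
    for r in range(180,80,-1):
        u=np.array([329+r*np.cos(a),225+r*np.sin(a)]); p=hsv[int(u[1]),int(u[0])]
        if p[1]<60 and p[2]>130: pts.append(u);break
pts=[p for p in pts if p[1]<185]
print("pot",len(pts),fit(pts,.078,54))
print("plate",fit([(325,119),(244,160),(410,160),(215,235),(442,230),(228,282)],.086,52))
print("knob",az((330,259),.109))
E
```

```text
pot 21 (array([  2. , 176.9]), array([12. , 15.7, 15.7, -4.5, -4.2, -3.7, -4. , -3.4, -3. , -2.6, -2.1,
       -2.2, -1.5, -1.1, -0.5, -0.3,  0.4,  0.9,  1. ,  1.3, 26.2]))
plate (array([ -9.1, 175.4]), array([ 1.4, -0.5, -1.7, -0.8, -0.9, -1. ]))
knob [ -6.92381942 175.23891378]
```

```bash
python3 - <<'E'
from h import *
y=.1753
robot.line_to(W(-.044,y,.13),vel=.08)
robot.line_to(W(-.044,y,.0945),vel=.06); robot.pause(.2)
f0=np.array(robot.get_ft_force())
x=-.044; n=0
robot.line_to(W(-.034,y,.0945),vel=.03); x=-.034
while x<-.0175:
    x+=.0007; robot.line_to(W(x,y-.0012*min(1,(x+.030)/.008) if x>-.03 else y,.0945),vel=.012); f=robot.get_ft_force()-f0
    print(round(x*1e3,1),f.round(1))
    n=n+1 if f[:2]@ex<-5 else 0
    if n>=1: break
robot.line_to(W(-.044,y,.0945),vel=.06); robot.line_to(W(-.050,y,.14),vel=.1)
robot.line_to(W(-.09,.12,.25),vel=.15)
cal=get_calibration("wrist"); cv2.imwrite("pics/after.png",grab_frame("wrist")); print(robot.get_time())
E
```

```text
-33.3 [-0.8  0.2  0.2]
-32.6 [-1.5  0.5  0.6]
-31.9 [-0.6  0.1  0.5]
-31.2 [-0.9 -0.2  0.9]
-30.5 [0.4 0.1 1.1]
-29.8 [-0.2  0.5  0.7]
-29.1 [-1.2 -0.5  0.5]
-28.4 [-1.2  0.3  1.4]
-27.7 [-1.4  0.6  0. ]
-27.0 [-1.5  0.1 -0.1]
-26.3 [-1.2  0.6  0.7]
-25.6 [-1.7  0.8 -0. ]
-24.9 [-2.7  1.2  0.8]
-24.2 [-1.7 -0.5  0.1]
-23.5 [-1.8  1.   0.2]
-22.8 [-1.8  0.9  0.1]
-22.1 [-1.9  0.2  0.9]
-21.4 [-1.1  0.6  1.1]
-20.7 [-1.6  0.5  0.2]
-20.0 [-1.6  0.2 -0.3]
-19.3 [-1.9  0.1  0.5]
-18.6 [-3.6  1.3  0.8]
-17.9 [-5.9  1.9  2.5]
27.0083
```

View pics/after.png

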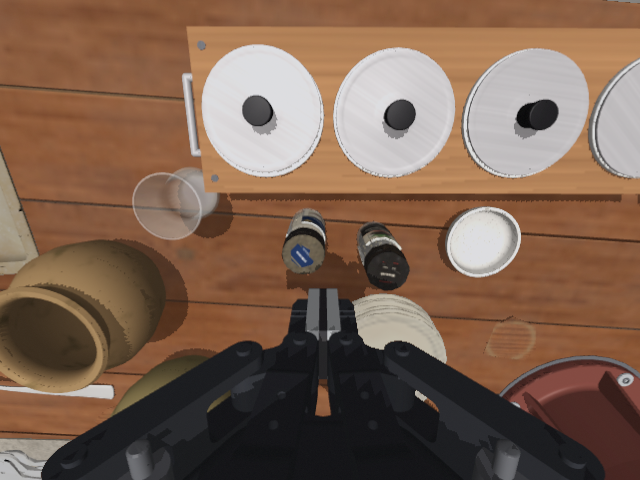

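The lid at (262,110) now looks centred with its rim ring showing like its neighbours, and the push ended at a hard stop. I'll check with one gentle press, expecting a seated top at about 0.081.

```bash
python3 - <<'E'
from h import *
p=lambda z:W(-.031,.175,z)
robot.line_to(p(.14),vel=.15); robot.line_to(p(.092),vel=.06)
print(robot.line_to(p(.079),vel=.008,guard=3),robot.get_tool_pos()[2],robot.get_ft_force())
robot.pause(.2); print(robot.get_tool_pos()[2])
robot.line_to(p(.14),vel=.06); robot.line_to(W(-.09,.12,.25),vel=.15); robot.pause(.3)
print(robot.get_time())
E
```

```text
True 0.08127414996646612 [-0.52843211 -0.20707062  6.02099687]
0.08127659527326073
32.9333
```

```bash
python3 -c "
from h import *
print(robot.job_done())"
```

```text
the job is handed in; nothing more can be done
None
```

The leftmost lid was the loose one: it rocked level under the press, I pushed it back until it dropped into its pot, a second press met a firm top 5 mm lower (0.0813 m), and I handed the job in at about 33 s; I did not press the other three lids, which the camera showed centred on their seats.

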